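Hang the marker bin on the louvre strip

ROBOT

A 6-joint arm with a two-finger parallel gripper is mounted at the origin on a cart in front of the work surface, level with it; the furniture and walls round the work are solid. World frame = base frame: x ahead of the robot, y to its left, z up, the work surface at z = 0. Lengths are in m, angles in rad, forces in N, time in s.
With the tool pointing down it reaches from about 0.3 to 0.875 m from the base axis. Payload 6.4 kg.
Tool frame: the origin (TCP) lies at the very end of the fingers, on their centre line; the grasp point (between the pads) lies env.grip_point_offset behind it (env.grip_point_offset is the distance from the TCP to the grasp point, in m); z points along the fingers, y is the direction in which the jaws open and shut (so a half turn about z gives the same grasp; the last joint's range is limited). The gripper opens to 88 mm and grips with 3 to 60 N. Pads are 18 mm wide; open, the fingers measure 123 mm over their backs; the gripper's body (75 mm by 187 mm) begins 45 mm behind the grasp point.
Start: joints at [1.139, 0.181, 1.607, -0, 1.354, -0.206], TCP at [0.129, 0.56, 0.239] pointing down, gripper open.
Joint ranges: [-2.99, 2.99], [-0.89, 2.07], [0.3, 2.58], [-1.14, 4.28], [0, 2.63], [-3.12, 3.12]. Speed limits (rad/s): [2.57, 2.57, 3.01, 3.14, 3.14, 3.14].

INTERFACE

Orientations are given as a unit quaternion [x, y, z, w].
In Python, from station import env gives the robot as it stands. Calls block until the motion is done:
- env.move_pose(position, orientation): joint-space move of the TCP to a pose.
- env.servo_line(position, orientation=None, v=0.15, until_force=None): straight line of the TCP; orientation=None keeps the orientation; v is the mean speed in m/s. With until_force (N) it stops when the force on the tool has changed by that much, and returns True; else False.
- env.move_j(angles): joint-space move.
- env.move_gripper(opening): finger opening in m; the grip force is fixed at half the most; returns when the fingers have stopped.
- env.dwell(seconds).
- env.solve_ik(position, orientation): joint angles nearest the present ones, or None.
- env.snapshot(name): name is "side" or "top"; returns a dict with "frame" (420x560x3 uint8, red, green, blue), "intrinsics" (3x3 intrinsics, pixels), "position" and "rotation" of the camera in the world. Camera axes: x right, y up, looking along -z (the intrinsics and any distortion apply to the point x, -y, -z); pixel columns grow to the right and rows downward; lengths in m; the calibration is good to about 2 mm. A picture is of the moment at which its call begins. There is no depth.
A pose or a line that the arm cannot do raises env.Unreachable and nothing moves.
- env.job_done(): hands the job in, once; it reports no verdict.
Readings, each from a call of its own:
- env.get_t(): time.
- env.get_q(): joint angles.
- env.get_joint_vel(): joint speeds.
- env.get_joint_torque(): joint torques, N m.
- env.get_eef_pos(): TCP position.
- env.get_eef_rot(): TCP orientation.
- env.get_wrist_force(): force on the tool from outside, world axes, zero at the start.
- env.get_moment(): the same for the moment, N m.
- env.get_grip_width(): finger opening in m.
Only numpy, scipy, OpenCV 4.12 (cv2) and the standard library are available. Lean on these libraries where they do the work, as an engineer would, in place of code of your own. Each camera call takes 0.05 s, during which the arm holds its last target.

TASK

Tidy the bench: hang the blue marker bin by the lip at its back on the front plate of the white louvre strip, on the half above the green tag, so that the lip is hooked fully home over the plate and the bin hangs by itself, upright and with both markers still inside. Lower it on gently and let go only once it hangs, do not drop it, and leave the tin, the tape roll and the wash bottle where they stand.

Things in the scene. Friction and masses are not known exactly. Their poses are not given: they have to be found in the camera images.
- bin: Loose blue open bin, 156 (x) x 64 (y) x 60 (z) mm plus its lip, 0.15 to 0.3 kg, walls 3 mm, standing left or right of the stand. Origin: centre of the underside; +x to the back wall, z up. Side walls (64 mm outside) are 60 mm high from x = -43 mm to the back (grip across y from above), 38 mm high in front. Hung up, it noses down about 0.07 rad, the lip's web resting on the plate's top edge.
- bin_lip (a point): Lower end of the bin's hooked lip, at (88, 0, 42) mm in the bin's frame. The lip is as wide as the bin: behind the back wall (rear face x = 78 mm) a 4 mm thick web at z = 56 to 60 mm runs back, and from its end a 3 mm flange (x = 86 to 89 mm) hangs down to z = 42 mm, so there is an 8 mm gap between wall and flange, open below, for the plate.
- marker_green: Loose marker, white with green cap, 137 mm long, 18 mm thick, lying lengthwise in the bin. Origin: middle of its underside as it first lies; its y axis runs along the marker.
- marker_red: Loose marker, white with red cap, like the green one, also in the bin.
- stand: Fixed grey steel foot, 180 x 290 x 12 mm, with two 18 mm uprights 207 mm high that carry the white louvre strip. Origin: on the bench, 60 mm behind the foot's front edge, midway between the sides; x from front to back, y along the strip, z up. The strip is a rigid channel 260 mm long, centred in y: front plate 4 mm thick, 70 mm high, rounded top; 26 mm gap; back sheet 20 mm higher.
- strip_zone (a point): Point of the stand at (0, 0, 130) mm, NOT measured on the strip. The strip is clamped differently each time, unreported: its plate's front face lies anywhere from x = -12 to +12 mm of the stand's frame, its top edge from z = 145 to 185 mm, always parallel to y. See it or find it by touch: at z = 115 to 145 mm the plate is there in every case.
- green_tag: Fixed green tag, 20 x 50 x 20 mm, on the front of the stand's foot, 65 mm left or right of the middle. It marks the half of the strip to use: hang the bin centred straight above it sideways. Origin: centre of its underside, on top of the foot; axes parallel to the stand's.
- yellow_tag: Fixed yellow tag like the green one, under the other half of the strip, which stays empty.
- tin: Loose closed aluminium tin, 67 mm across, 44 mm high; leave it alone. Origin: centre of its underside.
- tape_roll: Loose roll of tape lying flat, 103 mm across, 25 mm high; leave it alone. Origin: centre of its underside.
- wash_bottle: Loose white wash bottle, body 66 mm across and 145 mm high, 208 mm with its spout; leave it alone. Origin: on its underside, 26 mm in its -y direction from the body's axis.
There are look-alikes about, which are no part of the job. There is more than one size of the bin; the job needs the larger.

How it is judged:
By the outcome, as a careful person would: the job done as asked, in the order asked, and still so for the second after the job is handed in, with the robot touching nothing.
It also fails if it takes over 54 s, if anything falls off the work surface, if the arm or the gripper's body presses on something with over 40 N, if the wrist force passes 120 N, or if a joint passes its speed limit or range.

## Working session

There is one attempt and no reset: what is moved stays moved. The work goes in short steps, each a Python script; the robot and the scene stay as the last script left them, time stands still between calls to the robot, and variables do not carry over. Pictures are saved under pics/ and viewed, and the job is handed in when it is done.

```bash
ls; mkdir -p pics
python3 - <<'E'
from station import env
import cv2, pickle
for n in ("side","top"):
    s=env.snapshot(n); pickle.dump(s,open(f"pics/{n}0.pkl","wb"))
    cv2.imwrite(f"pics/{n}0.png",cv2.resize(s["frame"][:,:,::-1],(800,600),interpolation=cv2.INTER_CUBIC))
    print(n,s["intrinsics"],s["position"],s["rotation"],s.keys())
print(env.get_t(),env.grip_point_offset,env.get_eef_rot(),env.get_grip_width())
E
```

```text
pics
side [[489.06668186   0.         286.76668276]
 [  0.         489.06668186 211.53916908]
 [  0.           0.           1.        ]] [0.5245182  1.28798305 0.75772987] [-7.44645025e-04  5.21987164e-01  8.52901784e-01 -9.34837727e-03] dict_keys(['frame', 'intrinsics', 'position', 'rotation'])
top [[461.79171123   0.         275.91452194]
 [  0.         461.79171123 209.34193506]
 [  0.           0.           1.        ]] [ 0.45942335 -0.02105903  1.34166534] [-0.01151554  0.02934574  0.71544876 -0.69795365] dict_keys(['frame', 'intrinsics', 'position', 'rotation'])
0.1 0.0187 [ 1.12655772e-01  9.93633770e-01 -7.36101157e-04 -2.57018721e-04] 0.0881861940849111
```

View pics/side0.png

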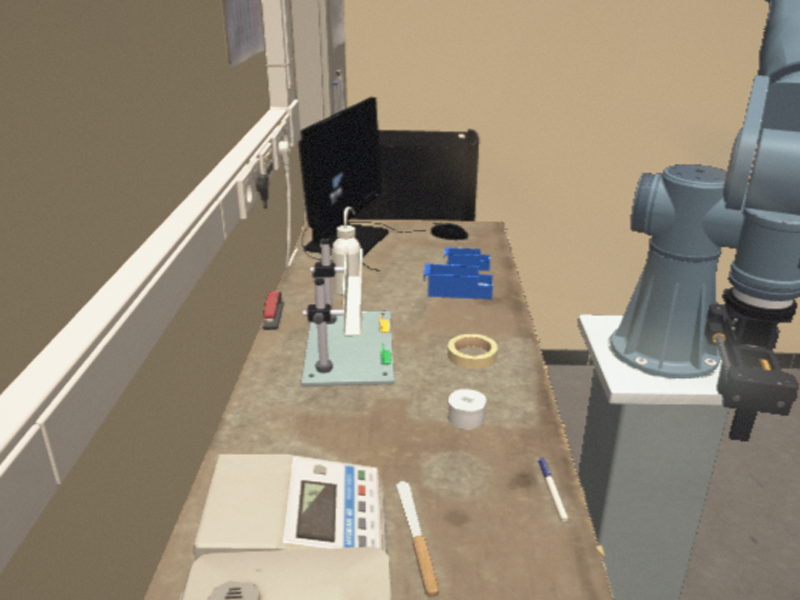

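View pics/top0.png

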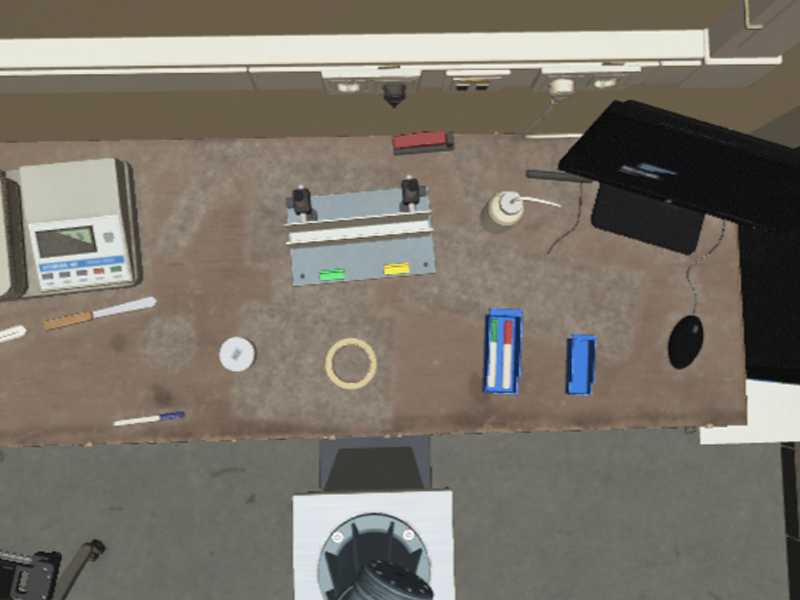

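Candidates for the bin (800x600 top picture): the large blue bin with two markers at (503,351) and a smaller empty blue bin at (581,364). The strip is the white bar at (360,232), and the loose pen at (150,418) is a marker look-alike. I choose the larger bin at (503,351). I'll check it in close crops.

```bash
cat > h.py <<'E'
import numpy as np, cv2, pickle
from scipy.spatial.transform import Rotation as R
def load(f): return pickle.load(open(f,"rb"))
def ray(s,u,v):
    K=s["intrinsics"]; d=np.array([(u-K[0,2])/K[0,0],-(v-K[1,2])/K[1,1],-1.])
    return np.array(s["position"]), rot(s)@d
def rot(s):
    r=np.array(s["rotation"]); return r if r.shape==(3,3) else R.from_quat(r).as_matrix()
def onplane(s,u,v,z):
    p,d=ray(s,u,v); return p+d*(z-p[2])/d[2]
def proj(s,P):
    P=np.atleast_2d(P); c=(P-s["position"])@rot(s); K=s["intrinsics"]
    return np.c_[K[0,0]*c[:,0]/-c[:,2]+K[0,2], K[1,1]*c[:,1]/c[:,2]+K[1,2]]
def crop(s,u0,u1,v0,v1,k,name,pts=None):
    im=cv2.resize(s["frame"][v0:v1,u0:u1,::-1],None,fx=k,fy=k,interpolation=cv2.INTER_CUBIC)
    if pts is not None:
        for u,v in pts: cv2.circle(im,(int((u-u0+.5)*k),int((v-v0+.5)*k)),2,(255,0,255),-1)
    cv2.imwrite(name,im); print(name,im.shape)
E
python3 - <<'E'
from h import *
t=load("pics/top0.pkl"); s=load("pics/side0.pkl")
crop(t,330,425,205,285,8,"pics/c_bin_top.png")
crop(t,190,320,115,205,6,"pics/c_stand_top.png")
crop(s,285,355,160,215,10,"pics/c_bin_side.png")
crop(s,205,285,160,275,5,"pics/c_stand_side.png")
E
```

```text
pics/c_bin_top.png (640, 760, 3)
pics/c_stand_top.png (540, 780, 3)
pics/c_bin_side.png (550, 700, 3)
pics/c_stand_side.png (575, 400, 3)
```

View pics/c_bin_top.png

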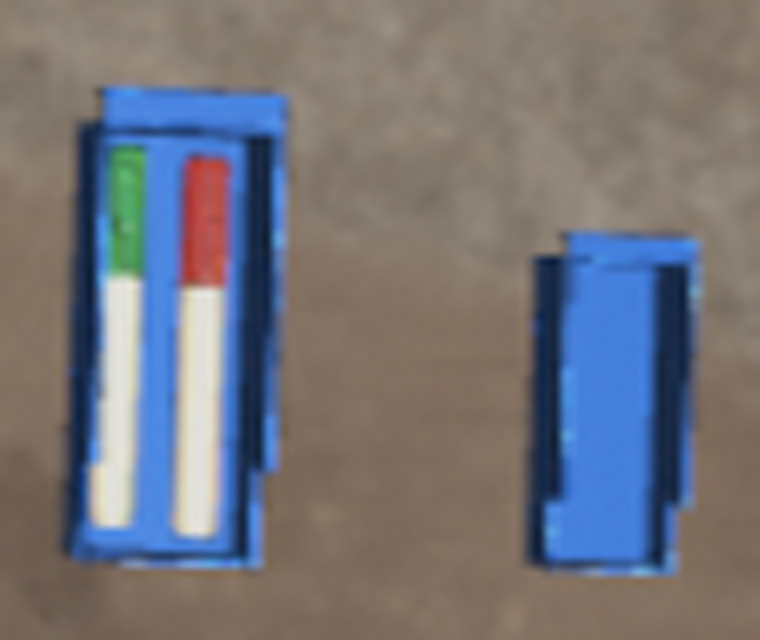

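View pics/c_stand_top.png

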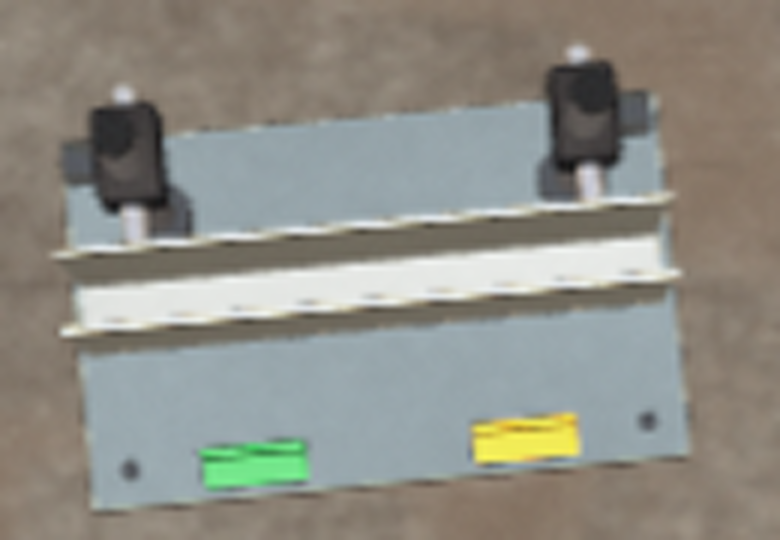

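View pics/c_bin_side.png

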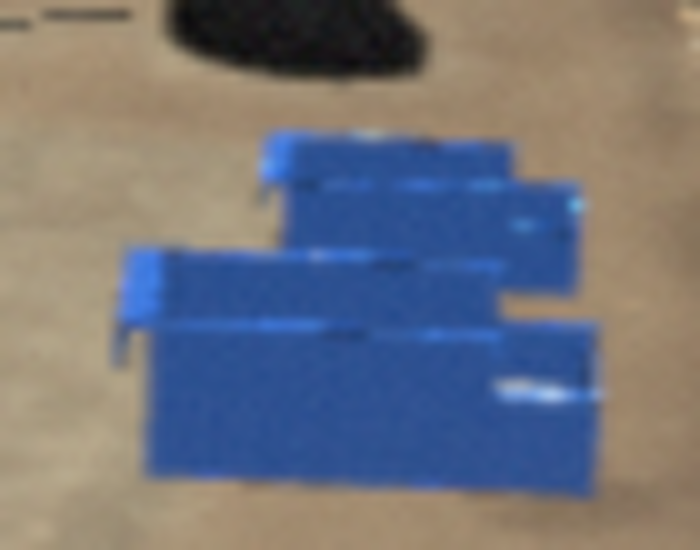

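View pics/c_stand_side.png

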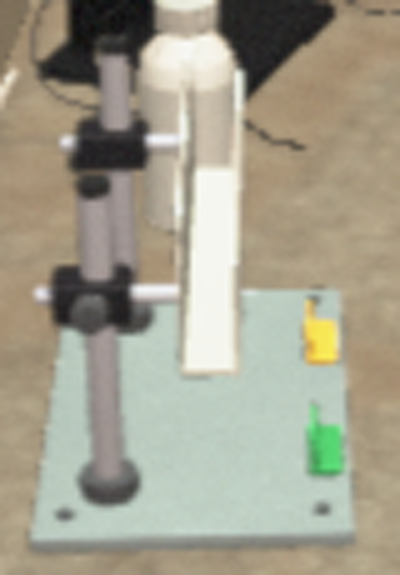

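```bash
cat > fit.py <<'E'
from h import *
from scipy.optimize import least_squares
t=load("pics/top0.pkl"); s=load("pics/side0.pkl")
def T(p,x,y,yaw): 
    c,d=np.cos(yaw),np.sin(yaw); p=np.atleast_2d(p); return np.c_[x+c*p[:,0]-d*p[:,1],y+d*p[:,0]+c*p[:,1],p[:,2]]
def fit(obs,x0,verbose=True):
    def f(v):
        r=[]
        for cam,P,uv in obs: r.append((proj(cam,T(np.array(P)/1000,*v))[0]-uv))
        return np.ravel(r)
    o=least_squares(f,x0,loss="soft_l1"); 
    if verbose: print(o.x, "\n",f(o.x).reshape(-1,2).round(2).tolist())
    return o.x
tb=lambda x,y:(x/8+330-.5,y/8+205-.5)
sb=lambda x,y:(x/10+285-.5,y/10+160-.5)
ts=lambda x,y:(x/6+190-.5,y/6+115-.5)
ss=lambda x,y:(x/5+205-.5,y/5+160-.5)
if __name__=="__main__":
    print("bin")
    B=fit([(t,(89,32,60),tb(103,88)),(t,(89,-32,60),tb(289,96)),(t,(-43,-32,60),tb(278,470)),(t,(-78,-32,38),tb(262,568)),
     (s,(78,32,0),sb(148,477)),(s,(-78,32,0),sb(596,495)),(s,(-78,32,38),sb(598,393)),(s,(-43,32,60),sb(502,333)),(s,(89,32,60),sb(120,325)),(s,(89,-32,60),sb(127,248))],[.45,-.27,0])
    print("stand")
    S=fit([(t,(-60,145,12),ts(93,510)),(t,(-60,-145,12),ts(690,456)),(t,(120,-145,12),ts(657,95)),
     (s,(-60,145,12),ss(353,533)),(s,(120,145,12),ss(32,540)),(s,(-60,-145,12),ss(340,290))],[.6,.05,0.])
    print("tops along plate left/right as z varies")
    yaw=S[2]
    for z in (.145,.155,.165,.175,.185):
        o=[]
        for uv in (ts(62,332),ts(682,273)):
            p=onplane(t,*uv,z)[:2]-S[:2]; c,d=np.cos(yaw),np.sin(yaw); o.append((1000*np.array([c*p[0]+d*p[1],-d*p[0]+c*p[1]])).round(1))
        print(z,o, np.linalg.norm(o[0]-o[1]))
    crop(s,232,262,165,245,7,"pics/c_strip_side.png")
    crop(t,190,320,115,205,6,"pics/c_st_top_chk.png",[*proj(t,T(np.array([[-60,145,12],[-60,-145,12],[120,-145,12],[120,145,12],[0,65,12],[0,-65,12]])/1000,*S))])
E
python3 fit.py
```

```text
bin
[ 0.42113227 -0.26515944 -0.05851782] 
 [[-0.3, -0.11], [-0.71, -0.32], [-0.37, 0.43], [-0.32, 0.19], [-0.26, -1.11], [-0.06, -1.06], [0.42, -0.77], [0.12, -1.01], [-0.32, -1.72], [0.03, -1.51]]
stand
[0.63790609 0.00944317 0.06694466] 
 [[-0.81, 0.32], [-0.17, 0.3], [-0.58, -0.72], [0.42, -1.88], [-0.86, -1.93], [0.4, -1.76]]
tops along plate left/right as z varies
0.145 [array([  6.9, 133.4]), array([   8.8, -137.1])] 270.5066727457938
0.155 [array([  5.3, 132.1]), array([   7.2, -136.1])] 268.206729967762
0.165 [array([  3.8, 130.8]), array([   5.7, -135.1])] 265.90678817961754
0.175 [array([  2.2, 129.6]), array([   4.1, -134.1])] 263.7068448106723
0.185 [array([  0.7, 128.3]), array([   2.5, -133.1])] 261.40619732515904
pics/c_strip_side.png (560, 210, 3)
pics/c_st_top_chk.png (540, 780, 3)
```

```bash
sleep 1
```

```text
(no output)
```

View pics/c_strip_side.png

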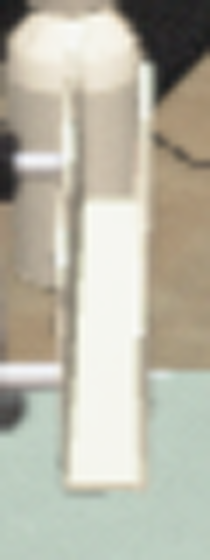

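Run:
```python
from fit import *
S=[0.63790609,0.00944317,0.06694466]
w=lambda x,y:np.array((x/7+232-.5,y/7+165-.5-1.85))
obs=[(t,(2,130,0),np.array(ts(62,332))),(t,(2,-130,0),np.array(ts(682,273))),(s,(0,-130,0),w(150,62)),(s,(0,130,-70),w(148,487))]
obs2=[(s,(30,-130,20),w(70,75))]
def f(v):
    return np.ravel([proj(c,T((np.array(P)+[v[0],v[2],v[1]])/1000,*S))[0]-uv for c,P,uv in obs])
o=least_squares(f,[0,165,0]); print(o.x,f(o.x).reshape(-1,2).round(2).tolist())
for b in (.165,.175): pass
# tags
for uv in (ts(255,465),ts(525,440)):
    p=onplane(t,*uv,.03)[:2]-S[:2];c,d=np.cos(S[2]),np.sin(S[2]);print("tag",c*p[0]+d*p[1],-d*p[0]+c*p[1])
print(T([0,.065,0],*S),T([-.06,.065,0],*S))
# obstacles
for n,uv,z in (("tape",(350,363),.025),("bottle",(505,205),.145),("tin",(237,354),.044),("smallbin",(581,364),.05)):
    print(n,onplane(t,uv[0]*.7-.5,uv[1]*.7-.5,z))
```

```text
[  1.22823965 175.39755363  -2.15641654] [[0.63, -0.48], [-0.71, 0.37], [0.17, -0.09], [-0.01, -0.08]]
tag -0.04649809394863508 0.062393754945132524
tag -0.04613282546281268 -0.06628926545038172
[[0.63355794 0.07429757 0.        ]] [[0.57369233 0.07028389 0.        ]]
tape [0.41164543 0.03705535 0.025     ]
bottle [ 0.69809313 -0.25926294  0.145     ]
tin [0.43562052 0.25583589 0.044     ]
smallbin [ 0.39864216 -0.41699071  0.05      ]
```

```bash
cat >> h.py <<'E'
def Q(yaw,pitch=0): return (R.from_euler("z",yaw)*R.from_euler("y",pitch)*R.from_quat([0,1,0,0])).as_quat()
E
python3 - <<'E'
from fit import *
from station import env
b=lambda x,y:(lambda p:(p[0],p[1]-1.5))(sb(x,y))
B=fit([(t,(89,32,60),tb(103,88)),(t,(89,-32,60),tb(289,96)),(t,(-43,-32,60),tb(278,470)),(t,(-78,-32,38),tb(262,568)),
     (s,(78,32,0),b(148,477)),(s,(-78,32,0),b(596,495)),(s,(-78,32,38),b(598,393)),(s,(-43,32,60),b(502,333)),(s,(89,32,60),b(120,325)),(s,(89,-32,60),b(127,248))],[.45,-.27,0])
g=T([.005,0,0.22],*B)[0]
q=env.solve_ik(g,Q(B[2])); print(g,q)
env.move_pose(g,Q(B[2]))
env.servo_line([g[0],g[1],.075],v=.2)
print(env.get_t(),env.get_eef_pos(),env.get_wrist_force())
for n in ("side","top"):
    p=env.snapshot(n); pickle.dump(p,open(f"pics/{n}1.pkl","wb"))
crop(load("pics/side1.pkl"),270,370,110,220,5,"pics/s1.png"); crop(load("pics/top1.pkl"),310,430,180,300,5,"pics/t1.png")
E
```

```text
[ 0.42113585 -0.26659391 -0.05608548] 
 [[0.14, -0.09], [-0.28, -0.37], [0.18, 0.39], [0.26, 0.15], [-0.25, 0.23], [-0.08, 0.23], [0.41, 0.52], [0.11, 0.3], [-0.3, -0.37], [0.0, -0.15]]
[ 0.42612799 -0.26687419  0.22      ] [-7.96003689e-01  3.61666411e-02  1.80506035e+00 -4.44089210e-16
  1.30036566e+00 -2.31071454e+00]
4.0583 [ 0.4267532  -0.26731204  0.07583003] [-0.02347684 -0.15264967 -0.8411959 ]
pics/s1.png (550, 500, 3)
pics/t1.png (600, 600, 3)
```

```bash
python3 -c "
import cv2,numpy as np
a=cv2.imread('pics/s1.png');b=cv2.imread('pics/t1.png')
b=b[:550,:300*2][:, :290] if 0 else b
c=np.zeros((600,800,3),'u1');a=cv2.resize(a,(380,418));b=cv2.resize(b,(410,410));c[:418,:380]=a;c[:410,385:795]=b;cv2.imwrite('pics/m1.png',c[:420])"
```

```text
(no output)
```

View pics/m1.png

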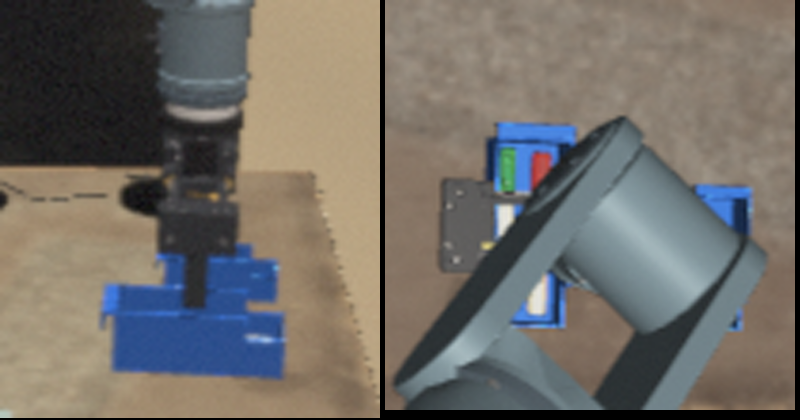

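The fingers hover astride the larger bin (markers visible inside, smaller bin beyond). Next I descend, grip and lift slightly.

Run:
```python
from h import *
from station import env
p=env.get_eef_pos()
hit=env.servo_line([0.42612799,-0.26687419,.023],v=.06,until_force=8); print("hit",hit,env.get_eef_pos())
env.move_gripper(.05)
print(env.get_grip_width(),env.get_wrist_force(),env.get_t(),env.get_eef_pos())
env.servo_line([0.42612799,-0.26687419,.06],v=.06)
print(env.get_wrist_force(),env.get_moment(),env.get_grip_width())
env.servo_line([0.42612799,-0.26687419,.17],v=.12)
print(env.get_wrist_force(),env.get_moment(),env.get_grip_width(),env.get_t())
for n in ("side","top"):
    p=env.snapshot(n); pickle.dump(p,open(f"pics/{n}2.pkl","wb"))
crop(load("pics/side2.pkl"),260,380,80,210,4,"pics/s2.png")
```

```text
hit False [ 0.42635067 -0.26709651  0.02327289]
0.06397610772619776 [-0.90351645  3.17251068  3.10395895] 5.6583 [ 0.42620689 -0.26676701  0.02322233]
[ 0.29190494  0.34362615 -2.87107502] [ 0.05022417 -0.00375458  0.02608213] 0.06394660853838531
[-0.29078983  0.19507696 -1.89816387] [ 0.02034946 -0.00994313 -0.01639514] 0.06361856519891941 7.4917
pics/s2.png (520, 480, 3)
```

View pics/s2.png

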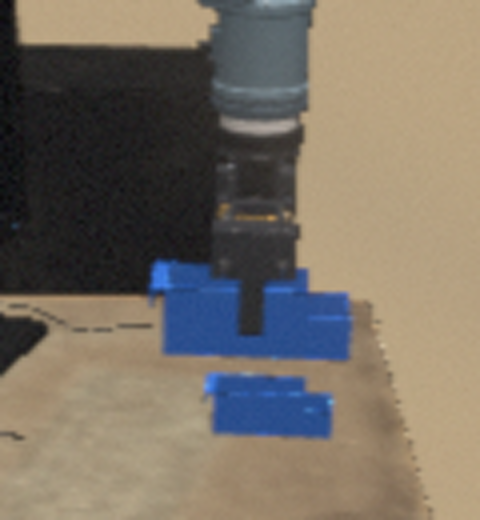

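The bin is held level at 64 mm opening. Next, I carry it in front of the green half and touch the plate with the flange.

```bash
cat >> h.py <<'E'
S=(0.63790609,0.00944317); YAW=.070
def W(x,y,z):
    c,d=np.cos(YAW),np.sin(YAW); return np.array([S[0]+c*x-d*y,S[1]+d*x+c*y,z])/1.0
def inv(p):
    c,d=np.cos(YAW),np.sin(YAW); a,b=p[0]-S[0],p[1]-S[1]; return np.array([c*a+d*b,-d*a+c*b,p[2]])*1000
E
python3 - <<'E'
from h import *
from station import env
print(env.solve_ik(W(-.135,.063,.17),Q(YAW)))
env.move_pose(W(-.135,.063,.17),Q(YAW))
env.servo_line(W(-.110,.063,.128),v=.1)
print(env.get_t(),inv(env.get_eef_pos()),env.get_wrist_force())
hit=env.servo_line(W(-.06,.063,.128),v=.025,until_force=3)
print("hit",hit,inv(env.get_eef_pos()),env.get_wrist_force(),env.get_moment(),env.get_t())
for n in ("side","top"):
    p=env.snapshot(n); pickle.dump(p,open(f"pics/{n}3.pkl","wb"))
crop(load("pics/side3.pkl"),215,315,120,240,5,"pics/s3.png");crop(load("pics/top3.pkl"),190,320,115,225,6,"pics/t3.png")
E
```

```text
[-1.11171115e-01  9.47157032e-02  1.85142997e+00 -4.44089210e-16
  1.19544698e+00 -1.75196744e+00]
9.5083 [-110.04336093   62.65003492  127.99049044] [-0.07172291 -0.19321866 -2.47594046]
hit True [-83.07283919  63.06584788 126.73035536] [ 0.78459192  0.6607421  -2.45526971] [ 0.06020585  0.00464131 -0.01991446] 10.6667
pics/s3.png (600, 500, 3)
pics/t3.png (660, 780, 3)
```

View pics/s3.png

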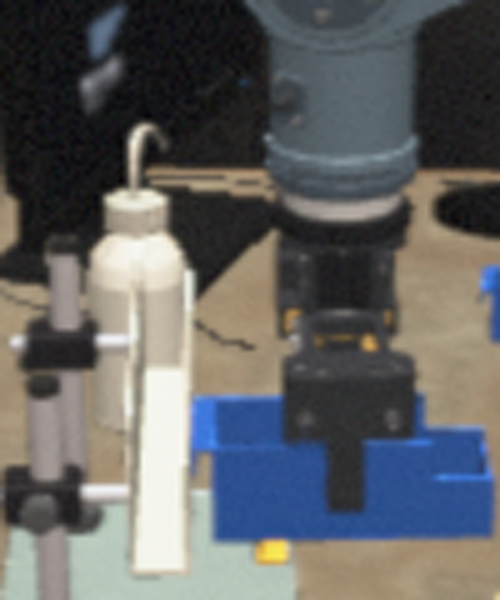

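View pics/t3.png

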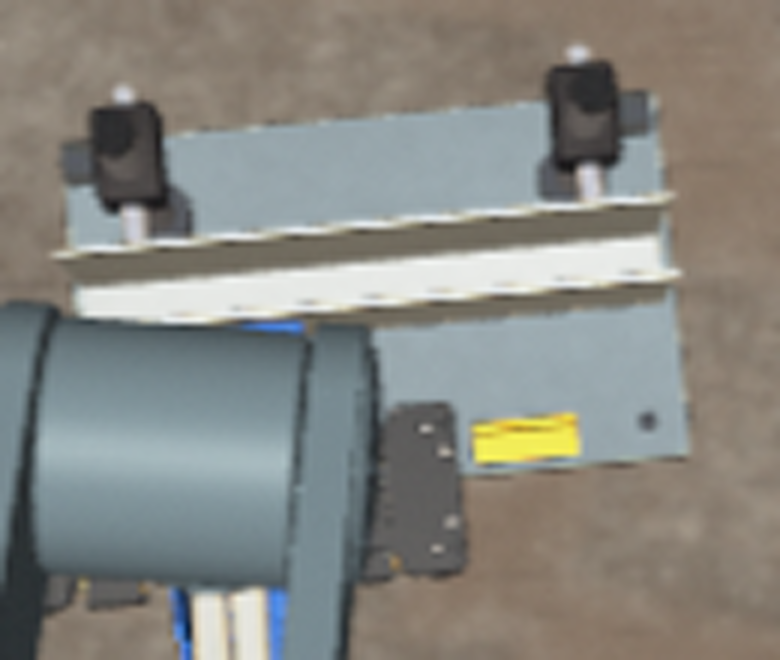

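Run:
```python
from h import *
from station import env
env.servo_line(W(-.098,.063,.128),v=.06)
env.servo_line(W(-.098,.063,.176),v=.08)
env.servo_line(W(-.074,.063,.176),v=.05)
env.dwell(.2)
print(env.get_t(),inv(env.get_eef_pos()),env.get_wrist_force(),R.from_quat(env.get_eef_rot()).as_matrix()[:,1])
p=env.snapshot("side"); crop(p,215,315,120,240,5,"pics/s4.png")
hit=env.servo_line(W(-.074,.063,.130),v=.02,until_force=2.5)
print("hit",hit,inv(env.get_eef_pos()),env.get_wrist_force(),env.get_moment(),env.get_t())
p=env.snapshot("side"); crop(p,215,315,120,240,5,"pics/s5.png")
```

```text
12.7417 [-74.2219314   63.02745161 175.97333288] [-0.3805583  -0.09403819 -2.25605786] [-7.00739419e-02  9.97541719e-01  4.01010076e-04]
pics/s4.png (600, 500, 3)
hit True [-73.66258996  62.94271618 138.6409188 ] [ 1.97486455 -0.30442441  1.45783404] [ 0.04939096 -0.55013851 -0.00789192] 14.4417
pics/s5.png (600, 500, 3)
```

View pics/s4.png

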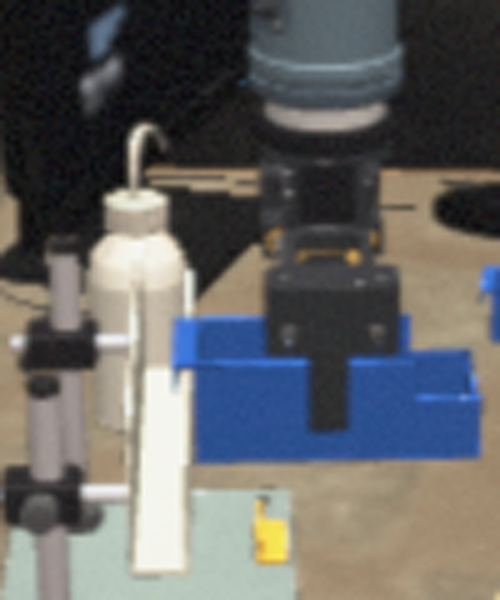

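View pics/s5.png

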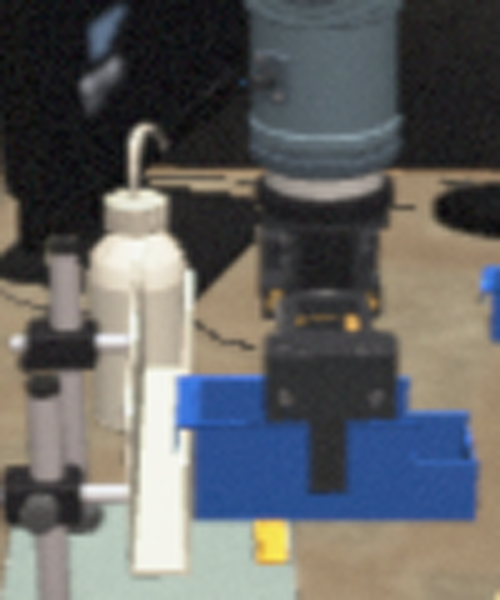

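The force rose at TCP z 138.6 mm. A flange sitting on the plate edge would have stopped near 153–157, so the lip is down over the plate. I'll confirm by checking the play in x, then nose it down into its hanging attitude before release.

Run:
```python
from h import *
from station import env
p0=inv(env.get_eef_pos())
z=p0[2]/1000
print(env.get_wrist_force())
zz=z+.0015
env.servo_line(W(-.074,.063,zz),v=.02); env.dwell(.1); print("up1.5",inv(env.get_eef_pos()),env.get_wrist_force())
h=env.servo_line(W(-.081,.063,zz),v=.015,until_force=2.5); xm=inv(env.get_eef_pos())[0]; print("minus",h,xm,env.get_wrist_force())
env.servo_line(W(-.074,.063,zz),v=.03); env.dwell(.1)
h=env.servo_line(W(-.067,.063,zz),v=.015,until_force=2.5); xp=inv(env.get_eef_pos())[0]; print("plus",h,xp,env.get_wrist_force())
xc=(xm+xp)/2000
env.servo_line(W(xc,.063,zz),v=.03); env.dwell(.1)
h=env.servo_line(W(xc,.063,zz-.006),v=.012,until_force=2.5); print("down",h,inv(env.get_eef_pos()),env.get_wrist_force(),env.get_t())
```

```text
[ 1.00152988 -0.27529396  1.88323231]
up1.5 [-74.6068666   63.12665401 139.62745672] [-0.25027776 -0.22517827 -2.79806668]
minus True -74.75734927019053 [ 3.29469721 -0.15252293 -0.39271177]
plus True -71.57794120916148 [ 0.46518578 -0.75342882  2.19503313]
down True [-72.83481546  62.94999144 137.68341056] [1.51837212 0.4499082  1.50906236] 16.45
```

Play in x is 3.2 mm, stopped on both sides by the plate, so it is hooked. Now the nose-down move.

Run:
```python
from h import *
from station import env
p=inv(env.get_eef_pos())/1000; print(p,env.get_wrist_force())
x,z=-.0732,p[2]
for th in (.015,.03,.045):
    h=env.servo_line(W(x+.015*th/.045*0+.0005*th/.045,.063,z-.077*th),Q(YAW,-th),v=.012,until_force=8)
    env.dwell(.1)
    print(th,h,inv(env.get_eef_pos()),env.get_wrist_force(),env.get_moment(),env.get_grip_width())
    if h: break
print(env.get_t())
p=env.snapshot("side"); crop(p,215,315,120,240,5,"pics/s6.png")
```

```text
[-0.07283482  0.06294999  0.13768341] [1.51837212 0.4499082  1.50906236]
0.015 False [-73.53545978  63.1043077  136.22794376] [-1.04431832 -0.40164911 -1.0191392 ] [0.01863726 0.04848024 0.01266916] 0.06350018167202318
0.03 False [-73.08610106  63.00562677 135.20006933] [ 0.20756547 -0.63651346 -2.63618776] [0.03361132 0.01153291 0.00740883] 0.06374214110472737
0.045 False [-72.79643231  62.93737123 134.29854747] [-1.07776466 -0.95460888  0.0744334 ] [-0.11071836  0.29435277  0.19263912] 0.06331306367095446
17.5
pics/s6.png (600, 500, 3)
```

View pics/s6.png

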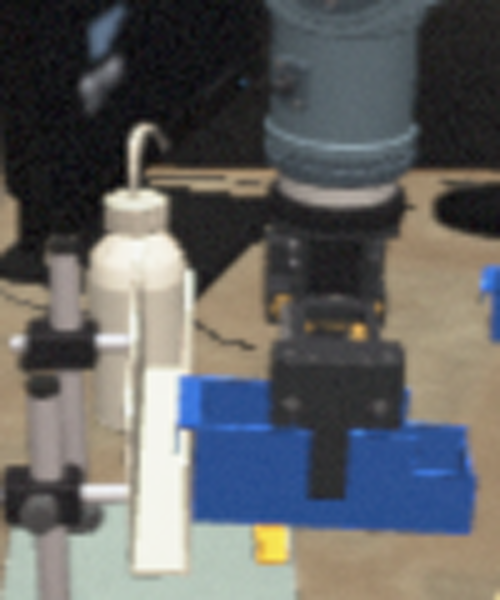

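Run:
```python
from h import *
from station import env
p=inv(env.get_eef_pos())/1000
h=env.servo_line(W(p[0],.063,p[2]-.077*.015),Q(YAW,-.06),v=.01,until_force=6); env.dwell(.15)
print(h,inv(env.get_eef_pos()),env.get_wrist_force(),env.get_moment())
p=inv(env.get_eef_pos())/1000
h=env.servo_line(W(p[0],.063,p[2]-.003),v=.01,until_force=2.5); env.dwell(.15)
print(h,inv(env.get_eef_pos()),env.get_wrist_force(),env.get_moment(),env.get_t())
```

```text
True [-72.62159943  62.58182547 133.84302978] [ 3.76710552e-03 -1.10825913e+00  5.59690242e+00] [0.12739385 0.26795516 0.21711467]
True [-72.55315439  62.54472171 133.86772859] [-1.36599546 -0.63656903  6.08395239] [0.15609626 0.41131365 0.18977348] 18.2667
```

Run:
```python
from h import *
from station import env
p=inv(env.get_eef_pos())/1000
env.servo_line(W(p[0],.063,p[2]+.0007),v=.01); env.dwell(.15); print(env.get_wrist_force(),env.get_moment())
env.move_gripper(.068); env.dwell(.3)
print(env.get_grip_width(),env.get_wrist_force(),inv(env.get_eef_pos()))
p=env.snapshot("side"); pickle.dump(p,open("pics/side7.pkl","wb")); crop(p,215,315,120,240,5,"pics/s7.png")
print(env.get_t())
```

```text
[ 1.84902263 -2.87571556 -1.9334576 ] [-0.35727716  0.0387982  -0.0731756 ]
0.06792956901519152 [ 0.56949459 -0.64889964  0.95420739] [-72.55471178  63.06137116 134.59709687]
pics/s7.png (600, 500, 3)
19.3833
```

View pics/s7.png

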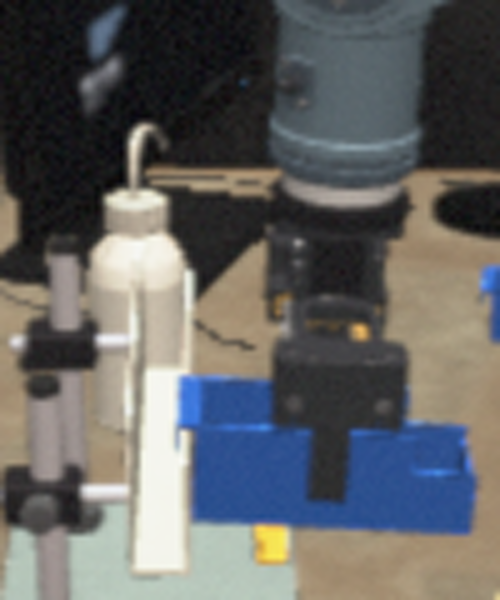

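Bin stays put with the jaws loosened. I open fully and retreat upward.

Run:
```python
from h import *
from station import env
env.move_gripper(.087)
print(env.get_grip_width(),env.get_wrist_force())
p=inv(env.get_eef_pos())/1000
h=env.servo_line(W(p[0]-.006,.063,p[2]+.10),v=.06,until_force=4); print(h,env.get_wrist_force())
if not h:
    env.servo_line(W(-.16,.063,.30),Q(YAW),v=.2)
    q=env.get_q(); q[0]+=1.1; env.move_j(q)
print(env.get_t(),env.get_eef_pos())
for n in ("side","top"):
    p=env.snapshot(n); pickle.dump(p,open(f"pics/{n}8.pkl","wb"))
crop(load("pics/side8.pkl"),200,360,120,270,4,"pics/s8.png");crop(load("pics/top8.pkl"),150,340,100,280,4,"pics/t8.png")
```

```text
0.08689459253331042 [ 0.22751598  0.08222056 -0.19412107]
False [ 0.75961996 -0.20933264 -0.31883784]
24.1583 [0.16135433 0.45003894 0.29944032]
pics/s8.png (600, 640, 3)
pics/t8.png (720, 760, 3)
```

View pics/s8.png

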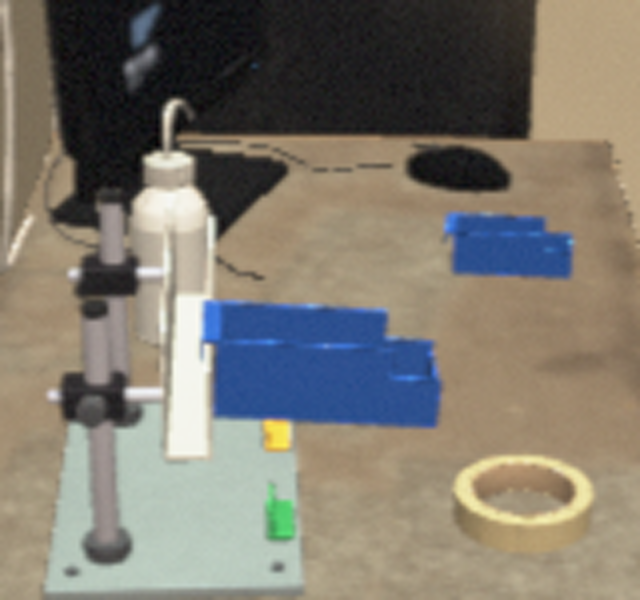

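View pics/t8.png

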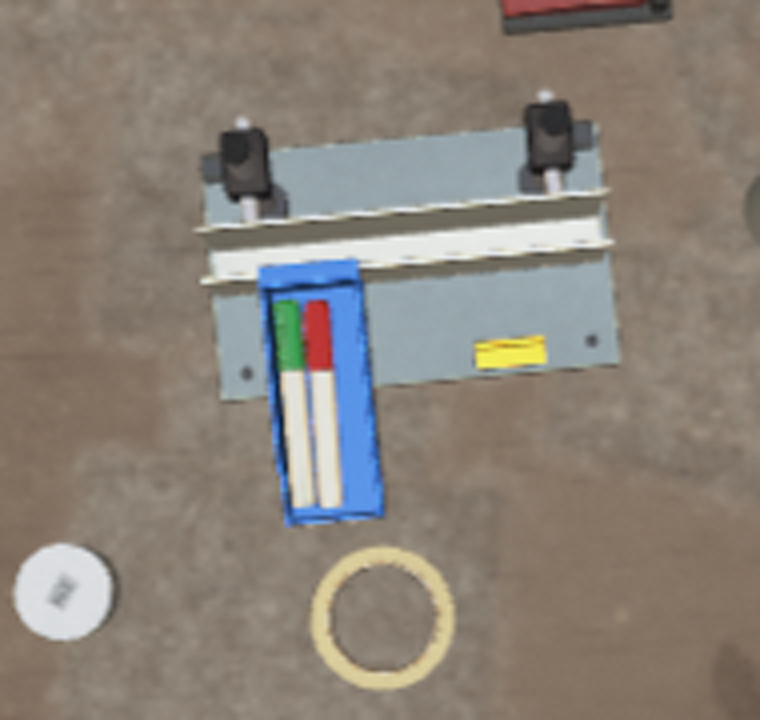

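The bin hangs with both markers inside, above the green half (top crop lip 260–357, 265). I'll check numbers: lateral centring, seat height and undisturbed objects.

Run:
```python
from fit import *
from h import inv
t8,s8=load("pics/top8.pkl"),load("pics/side8.pkl")
f=lambda x,y,u0,v0:np.array((x/4+u0-.5,y/4+v0-.5))
obs=[(t8,(89,32,60),f(259,268,150,100)),(t8,(89,-32,60),f(358,260,150,100)),(t8,(-78,-32,38),f(384,517,150,100)),
(s8,(89,32,60),f(202,341,200,120)-[0,1.7]),(s8,(78,32,0),f(215,415,200,120)-[0,1.7]),(s8,(-78,32,0),f(437,426,200,120)-[0,1.7]),(s8,(89,-32,60),f(206,300,200,120)-[0,1.7])]
def g(v):
    M=R.from_euler("z",v[3])*R.from_euler("y",v[4])
    return np.ravel([proj(c,M.apply(np.array(P)/1000)+v[:3])[0]-uv for c,P,uv in obs])
o=least_squares(g,[.555,.07,.11,.07,-.07]);print(o.x,g(o.x).round(2)); 
M=R.from_euler("z",o.x[3])*R.from_euler("y",o.x[4])
print("bin in stand",inv(o.x[:3]),"web underside mid",inv(M.apply([.082,0,.056])+o.x[:3]))
print("tag mid y",65-2.0)
# unmoved check
for n in ("top","side"):
    a,b=load(f"pics/{n}0.pkl")["frame"],load(f"pics/{n}8.pkl")["frame"]
    d=(np.abs(a.astype(int)-b).max(2)>60).astype("u1"); k,_,st,_=cv2.connectedComponentsWithStats(d)
    print(n,[x.tolist() for x in st[1:] if x[4]>12])
```

```text
[ 0.55636251  0.06489516  0.11181401  0.06820551 -0.06701417] [-0.23  0.    0.25 -0.25  0.14  0.61 -0.02 -0.55 -0.17  0.66  0.46  0.27
 -0.67 -0.27]
bin in stand [-77.46540495  61.01957558 111.81401105] web underside mid [  0.60042594  60.87948716 173.17936303]
tag mid y 63.0
top [[214, 165, 32, 66, 1539], [338, 216, 28, 60, 1350], [33, 343, 37, 29, 203], [32, 362, 14, 13, 46], [10, 369, 44, 22, 305], [0, 383, 26, 10, 111], [15, 400, 4, 10, 23], [33, 407, 7, 13, 33], [303, 415, 4, 5, 13]]
side [[468, 0, 75, 119, 4212], [536, 0, 7, 10, 34], [546, 12, 14, 11, 74], [549, 25, 11, 11, 66], [543, 45, 17, 11, 96], [552, 78, 8, 15, 71], [533, 90, 27, 15, 165], [518, 96, 12, 8, 59], [523, 117, 37, 32, 866], [479, 125, 24, 7, 73], [440, 140, 4, 11, 27], [501, 145, 7, 4, 20], [521, 147, 4, 7, 15], [474, 149, 44, 31, 495], [494, 150, 19, 5, 59], [442, 160, 14, 5, 21], [435, 166, 20, 33, 450], [505, 173, 10, 3, 17], [515, 177, 15, 4, 35], [501, 178, 25, 17, 175], [478, 183, 23, 7, 96], [250, 185, 95, 42, 2446], [453, 184, 16, 4, 30], [546, 184, 14, 13, 150], [501, 189, 59, 120, 3428], [510, 195, 8, 8, 31], [501, 199, 6, 5, 15], [533, 252, 6, 7, 21]]
```

```bash
python3 -c "
from station import env
env.job_done(); print(env.get_t())"
```

```text
the job is handed in; nothing more can be done
the job is handed in; nothing more can be done
```

I hung the larger blue bin by its lip on the front plate, above the green tag, and handed the job in. The last clock reading before that was 24.2 s. `job_done` reports no verdict.

**How it was done:** I gripped the bin across its side walls and found the plate by touching it with the lip's flange. I lowered the lip over the plate until it took load. I tipped the nose down to about 0.06 rad, let go, and checked that the bin hung before clearing the arm.

**What the last checks showed:**
- **Hooked home:** sideways play across the plate was 3.2 mm, against about 4 mm by geometry, and the plate stopped it both ways. The bin hangs at about 0.067 rad nose-down, against the 0.07 expected.
- **Seat height:** the web's underside is at about 173 mm. My estimates of the plate's top edge were about 175 mm (first camera fit) and about 171.6 mm (first touch). They differ by about 3 mm, but a lip not hooked would have stopped about 14 mm higher.
- **Sideways position:** the final camera fit puts the bin about 2 mm off the tag's centre, while the gripper was on the aimed line. That is within the 2 mm calibration.
- **Contents and surroundings:** both markers are in the bin, now lying side by side against its left wall. Before-and-after pictures show no movement of the tin, tape roll, wash bottle or small bin.
- **Side camera:** it read about 1.5 to 1.9 pixels off vertically from the top camera, and I corrected for that.

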